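# Clamp the channel in the jig and hold its sprung end stop back at the mark

## Robot

A 7-joint arm with a two-finger parallel gripper is mounted at the origin on the work surface. World frame = base frame: x ahead of the robot, y to its left, z up, the work surface at z = 0. Lengths are in m, angles in rad, forces in N, time in s.
With the tool pointing down it reaches from about 0.35 to 0.775 m from the base axis. Payload 3.1 kg.
Tool frame: the origin (TCP) lies at the very end of the fingers, on their centre line; the grasp point (between the pads) lies behind it (ctrl.tcp_to_grasp is the z of the grasp point in the tool frame, in m); z points along the fingers, y is the line along which they close (so a half turn about z gives the same grasp; the last joint's range is limited). The gripper opens to 85 mm and grips with 20 to 120 N. Pads are 22 mm wide; open, the fingers measure 114 mm over their backs; the gripper's body (76 mm by 85 mm) begins 54 mm behind the grasp point. The pads swing forward as they close: fully open they stand 13 mm farther back than shut.
Start: joints at [1.194, 0.311, 0.014, 1.512, -0.004, 1.319, -0.027], TCP at [0.181, -0.519, 0.231] pointing down, gripper open.
Joint ranges: [-2.7, 2.7], [-0.3, 1.91], [-1.27, 1.3], [0.12, 2.57], [-1.44, 4.58], [0.2, 2.03], [-3.05, 3.05]. Speed limits (rad/s): [2.79, 2.79, 3.14, 3.14, 3.14, 3.14, 3.14].

## Interface

Orientations are given as a rotation vector (axis times angle).
In Python, from plant import ctrl gives the robot as it stands. The module is installed in compiled form; this text tells all that it offers.
- The arm moves only by the tool play_rows, never from a script. Its argument "plan" is a list of rows, each a list of 7 numbers: the turn, a rotation vector about the tool's x, y, z in degrees, then the shift along the tool's x, y, z in m, then the closure, from -1 (fully open) to 1 (shut). In form: [[rx, ry, rz, x, y, z, grip], ...]. A call has exactly 5 rows; each row shifts and turns the commanded pose from where the row before left it, along the tool's axes as they then stand; what a row does not reach is not made up. A row lasts 1/8 s, in which the tool goes at most 62.5 mm and 10.7 degrees, less where a joint would pass 70% of its speed; a pose out of reach is approached as far as the arm can. A call with a gripper value outside its range is refused whole. The fingers move at their own pace and stop on an object; the grip force is fixed at half the most. Time passes only in rows, so rows that do not move let the fingers close, or fill a call up. It gives the time, the measured TCP pose, the force, the opening and the grip force at its end, in the units of the state.
- ctrl.state(): the state, without advancing time (a new reading comes with each control period).
- ctrl.grab_frame(name): name is "scene" or "top" or "wrist"; returns a dict with "color" (420x560x3 uint8, red, green, blue), "K" (3x3 intrinsics, pixels), "camera_from_world" (4x4, takes a point from world to camera coordinates). Camera axes: x right, y down, z forward; pixel columns grow to the right and rows downward; lengths in m; the calibration is good to about 2 mm. A picture is of the moment at which its call begins. There is no depth.
- ctrl.sign_off(): hands the job in; it is judged then, once.
Trained networks look in the newest picture that a camera, given by its name, has taken for a name from the list of things; names that differ only in an ending like _2 or _b are one class to them, and where a whole thing is asked for, a point or a joint stands for the part that bears it (a point fixed in the world has none). Each returns a list of dicts, best first, with "conf" (0 to 1); they miss things now and then, are a little off and sometimes report something else, mostly with a low value. They report only what shows in the picture. A call takes as long as a camera call.
- ctrl.boxes_of(camera, label): "at" ([column, row] in pixels, amid what is visible of it).
- ctrl.silhouettes(camera, label): "region" (420x560 bool, what is visible of it) and "at" ([column, row] in pixels, amid what is visible of it).
- ctrl.spot_point(camera, label): "at" ([column, row] in pixels: a listed point, or the origin of a listed thing).
The state is a dict: "clock": time; "qpos": joint angles; "qd": joint speeds; "joint_torque": joint torques, N m; "position": TCP position; "orientation": TCP orientation; "wrist_force": force on the tool from outside, world axes, zero at the start; "wrist_torque": the same for the moment, N m; "finger_gap": finger opening in m; "gripper_force": force on a finger pad.
Only numpy, scipy, OpenCV 4.12 (cv2) and the standard library are available. Lean on these libraries where they do the work, as an engineer would, in place of code of your own. Each camera call takes 0.05 s, during which the arm holds its last target. There are 200 camera calls.

## Task

Press both hinged straps of the jig down over the folded channel until they click and stay shut on their own. Then pull the spring-return end stop out by its handle until its pointer is level with the rider's tip on the scale, and keep it there: finish while still holding the handle against the spring. Leave the channel in the jig, and do not disturb the tape roll, timber block and hammer.

Things in the scene. Friction and masses are not known exactly. Their poses are not given: they have to be found in the camera images.
- jig: Steel jig plate fixed to the bench, 190 (x) x 400 (y) x 12 mm, spanning y -205 to 195 mm. Origin on the bench; own frame, z up: channel and straps on the +y half, end stop and handle on the -y half; strap hinges and aluminium scale rail on the +x side, catch blocks on the -x side. Fixed parts rise to at most 66 mm (catch towers); only open straps and the handle stand higher.
- strap_a (a joint): Opening (rad) of the strap beside the end stop: steel bar 24 mm wide, 8 thick, reaching 106 mm from its hinge to jig -x. 0 = shut: level, top face 56 mm above bench. Opens upward to 1.05; starts open; stiff hinge, stays where left. A few N turn it down; from 0.1 rad its tip meets a sprung plunger that about 12 N at the press point (8 N at 80 mm out) snap past at 0.05 rad; it then holds it shut.
- strap_b (a joint): The same for the other strap, 90 mm farther along the jig's +y.
- strap_a_press (a point): A point on the middle of strap_a's upper (outer) face, 50 mm from the hinge axis; turns with the strap.
- strap_b_press (a point): The same point on strap_b.
- strap_a_hinge (a point): Hinge axis of strap_a, at the middle of the strap's width, 52 mm above the bench; the axis runs along the jig's y. Fixed to the jig, axes as the jig's.
- strap_b_hinge (a point): The same for strap_b.
- channel: The work: a folded steel channel lying with its flat web up, 60 (jig x) x 160 (jig y) x 32 mm high, 0.5 kg, loose between the jig's blocks. Origin at the centre of its underside. It is to stay where it is (within 10 mm).
- end_stop: Sprung steel slide with a black bow handle; moves along jig -y from home at most 85 mm. Origin mid grip bar, 73 mm above bench, axes as the jig's. Bar 14 mm thick, along jig x between uprights 62 mm apart (centres), slide 41 mm below: grip from above, closing along jig y (the pull). At home the 52 mm high housing is 45 mm to its +y. Spring: 5 N at home, +1 N per 10 mm, drives it home when let go.
- stop_pointer (a point): Tip of the small cone pointer at the side of the end stop, pointing to the jig's +x, 26 mm above the bench; moves with the end stop. In jig y it is level with the grip bar's centre. At home the rider's tip is about 30 to 65 mm farther along -y.
- rider_tip (a point): The mark: tip of the small cone on the dark steel rider (18 x 14 x 16 mm block, brass thumb screw on top) fixed on the scale rail, pointing to jig -x, at the pointer's path; 26 mm above the bench, axes as the jig's. The pointer is level with it when both have the same jig y; the tips then stand 2 mm apart in x.
- tape_roll: Bystander: roll of tape lying flat, 76 mm across, 24 mm high; origin at the centre of its underside.
- timber_block: Bystander: light wooden block 50 x 120 x 40 mm; origin at the centre of its underside.
- hammer: Bystander: hammer lying flat, 260 mm long; origin under the middle of its length.

How it is judged:
By the outcome, as a careful person would: the job done as asked, in the order asked, and still so for the second after the job is handed in, while the arm keeps its last pose, push and grip.
It also fails if it takes over 51 s, if anything falls off the work surface, if the arm or the gripper's body presses on something with over 40 N, if the wrist force passes 120 N, or if a joint passes its speed limit or range.

## Working session

There is one attempt and no reset: what is moved stays moved. The work goes in short steps, Python scripts to look and compute and a tool call to move; the robot and the scene stay as the last step left them, time stands still between calls to the robot, and variables do not carry over. Pictures are saved under pics/ and viewed, at most 10 in all, crops included, and the job is handed in when it is done.

Besides the shell and the picture viewer there is one more tool, called as a command line: name --pt "numbers of a row" for each row, then --argument value for the rest. play_rows: Moves the arm, as the interface text tells. Its arguments: {"type":"object","properties":{"plan":{"type":"array"}},"required":["plan"]}

```bash
mkdir -p pics
cat > h.py <<'E'
import numpy as np, cv2
from plant import ctrl
from scipy.spatial.transform import Rotation as R
def ray(f,px):
    T=f["camera_from_world"];K=f["K"]
    d=T[:3,:3].T@np.linalg.inv(K)@np.array([px[0],px[1],1.]); o=-T[:3,:3].T@T[:3,3]
    return o,d/np.linalg.norm(d)
def atz(f,px,z):
    o,d=ray(f,px); return o+d*(z-o[2])/d[2]
def proj(f,p):
    T=f["camera_from_world"];q=f["K"]@(T[:3,:3]@np.asarray(p)+T[:3,3]);return q[:2]/q[2]
E
python3 - <<'E'
from h import *
s=ctrl.state();print(s["clock"],s["position"],s["orientation"],ctrl.tcp_to_grasp,s["finger_gap"])
ims=[]
Z=dict(jig=0,strap_a_hinge=.052,strap_b_hinge=.052,end_stop=.073,stop_pointer=.026,rider_tip=.026,channel=0,tape_roll=0,timber_block=0,hammer=0,strap_a_press=.08,strap_b_press=.08)
for c in("scene","top"):
    f=ctrl.grab_frame(c);ims.append(f["color"])
    for n,z in Z.items():
        for r in ctrl.spot_point(c,n)[:3]:
            if r["conf"]>.2: print(c,n,round(r["conf"],2),np.round(r["at"]),np.round(atz(f,r["at"],z),3))
    cv2.imwrite(f"pics/{c}.png",f["color"][:,:,::-1])
E
```

```text
0.0 [ 0.18048418 -0.51876905  0.23020329] [-3.09535411e+00 -5.23203027e-01  8.09294828e-04] -0.0187 0.08542052759842458
scene jig 0.75 [259. 234.] [ 0.524 -0.009  0.   ]
scene jig 0.54 [284. 213.] [0.512 0.089 0.   ]
scene strap_a_hinge 0.88 [283. 210.] [0.549 0.043 0.052]
scene strap_b_hinge 0.48 [258. 236.] [ 0.571 -0.06   0.052]
scene end_stop 0.66 [236. 238.] [ 0.564 -0.115  0.073]
scene end_stop 0.66 [270. 195.] [0.507 0.044 0.073]
scene stop_pointer 0.8 [263. 264.] [ 0.618 -0.094  0.026]
scene rider_tip 0.61 [259. 272.] [ 0.631 -0.118  0.026]
scene channel 0.97 [266. 212.] [0.478 0.064 0.   ]
scene tape_roll 0.63 [178. 236.] [ 0.4   -0.141  0.   ]
scene timber_block 0.77 [316. 315.] [ 0.768 -0.105  0.   ]
scene hammer 0.7 [370. 245.] [0.727 0.133 0.   ]
scene strap_a_press 0.95 [270. 198.] [0.522 0.03  0.08 ]
scene strap_a_press 0.37 [265. 262.] [ 0.659 -0.131  0.08 ]
scene strap_b_press 0.63 [285. 171.] [0.472 0.135 0.08 ]
scene strap_b_press 0.5 [237. 236.] [ 0.565 -0.114  0.08 ]
scene strap_b_press 0.41 [367. 245.] [0.768 0.043 0.08 ]
top jig 0.96 [278. 248.] [ 0.517 -0.018  0.   ]
top strap_a_hinge 0.75 [249. 229.] [0.548 0.035 0.052]
top strap_b_hinge 0.79 [200. 250.] [0.509 0.126 0.052]
top end_stop 0.69 [326. 217.] [ 0.566 -0.109  0.073]
top stop_pointer 0.88 [313. 198.] [ 0.611 -0.088  0.026]
top rider_tip 0.57 [333. 184.] [ 0.639 -0.128  0.026]
top channel 0.97 [232. 261.] [0.492 0.072 0.   ]
top channel 0.74 [317. 131.] [ 0.758 -0.101  0.   ]
top tape_roll 0.72 [343. 305.] [ 0.405 -0.144  0.   ]
top timber_block 0.95 [318. 133.] [ 0.753 -0.102  0.   ]
top hammer 0.94 [199. 153.] [0.713 0.141 0.   ]
top strap_a_press 0.91 [253. 244.] [0.517 0.026 0.08 ]
top strap_b_press 0.63 [204. 260.] [0.489 0.114 0.08 ]
```

View pics/scene.png

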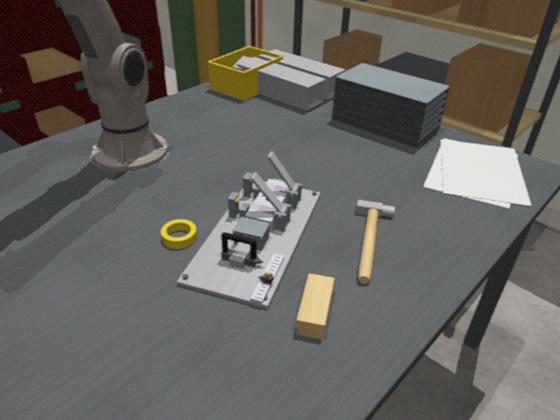

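View pics/top.png

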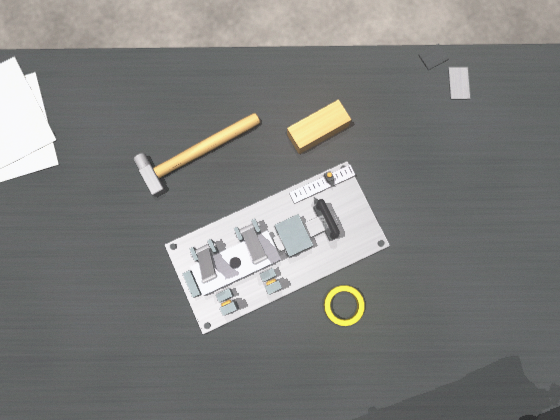

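The jig lies at about (0.52, -0.02) with a yaw of about 23°. In the top view the straps are at about (205,260) and (253,244), the handle at (326,217), and the rider at (330,180). The bystanders are clear of the jig.

Run:
```python
from h import *
f=ctrl.grab_frame("top")
m=ctrl.silhouettes("top","jig")
r=max(m,key=lambda r:r["conf"])["region"].astype(np.uint8)
r=cv2.morphologyEx(r,cv2.MORPH_OPEN,np.ones((3,3)))
pts=np.argwhere(r)[:,::-1]
w=np.array([atz(f,p,.012)[:2] for p in pts],np.float32)
rect=cv2.minAreaRect(w);print(rect,len(pts));print(np.round(cv2.boxPoints(rect),3))
c=np.array(rect[0])
for yaw in (22,23,24,25):
    a=np.radians(yaw);X=np.array([np.cos(a),np.sin(a)]);Y=np.array([-X[1],X[0]])
    u=w@X;v=w@Y;print(yaw,u.max()-u.min(),v.max()-v.min())
T=f["camera_from_world"];print(-T[:3,:3].T@T[:3,3])
for n,z in dict(strap_a_hinge=.052,strap_b_hinge=.052,end_stop=.073,stop_pointer=.026,rider_tip=.026).items():
    for q in ctrl.spot_point("top",n)[:1]: print(n,q["conf"],atz(f,q["at"],z))
```

```text
((0.5214730501174927, -0.01658421754837036), (0.19137632846832275, 0.4027925729751587), 24.646154403686523) 17606
[[ 0.351  0.127]
 [ 0.518 -0.24 ]
 [ 0.692 -0.16 ]
 [ 0.524  0.206]]
22 0.2059846941028325 0.4059092374583482
23 0.19937466318628294 0.4034667034746917
24 0.19310179557622154 0.4020815790057697
25 0.19338996521691182 0.40343343600523474
[ 0.42998426 -0.02641662  0.91911751]
strap_a_hinge 0.85 [0.54290708 0.03913072 0.052     ]
strap_b_hinge 0.6 [0.50768711 0.12164778 0.052     ]
end_stop 0.77 [ 0.56835161 -0.10900617  0.073     ]
stop_pointer 0.56 [ 0.61419643 -0.08774996  0.026     ]
rider_tip 0.41 [ 0.63604511 -0.1271234   0.026     ]
```

play_rows --pt "0 0 -5.3 0 0 0 1" --pt "0 0 0 0.0465 -0.0298 0 1" --pt "0 0 0 0.0465 -0.0298 0 1" --pt "0 0 0 0.0465 -0.0298 0 1" --pt "0 0 0 0.0465 -0.0298 0 1"

```text
clock: 2.28
position: [0.3016, -0.3324, 0.2316]
orientation: [3.069, 0.666, 0.001]
wrist_force: [1.0, -0.8, 0.2]
finger_gap: -0.0002
gripper_force: 0.0
```

play_rows --pt "0 0 0 0.0465 -0.0298 0 1" --pt "0 0 0 0.0465 -0.0298 0 1" --pt "0 0 0 0.0465 -0.0298 0 1" --pt "0 0 0 0.0465 -0.0298 0 1" --pt "0 0 0 0 0 0 1"

```text
clock: 2.9
position: [0.4229, -0.1429, 0.2317]
orientation: [-3.065, -0.682, -0.004]
wrist_force: [-0.8, -0.2, 0.1]
finger_gap: -0.0002
gripper_force: 0.0
```

play_rows --pt "0 0 0.5 0.0452 -0.0289 0 1" --pt "0 0 0 0.0452 -0.0289 0 1" --pt "0 0 0 0.0452 -0.0289 0 1" --pt "0 0 0 0.0452 -0.0289 0 1" --pt "0 0 0 0 0 0 1"

```text
clock: 3.52
position: [0.5393, 0.0358, 0.231]
orientation: [-3.067, -0.664, -0.002]
wrist_force: [-0.5, -0.7, -0.1]
finger_gap: 0.0001
gripper_force: 0.0
```

Run:
```python
from h import *
f=ctrl.grab_frame("wrist");cv2.imwrite("pics/w1.png",f["color"][:,:,::-1])
X=np.array([.91,.415]);Y=np.array([-.415,.91]);O=np.array([.519,-.012])
for n,z in dict(strap_a_hinge=.052,strap_b_hinge=.052,strap_a_press=.097,strap_b_press=.097,stop_pointer=.026,rider_tip=.026,end_stop=.073,channel=0).items():
    for q in ctrl.spot_point("wrist",n)[:2]:
        p=atz(f,q["at"],z);print(n,round(q["conf"],2),np.round(q["at"]),p.round(4),"jig",((p[:2]-O)@X).round(4),((p[:2]-O)@Y).round(4))
print(ctrl.state()["position"])
```

```text
strap_a_hinge 0.69 [471. 162.] [ 0.6336 -0.1133  0.052 ] jig 0.0623 -0.1398
strap_b_hinge 0.59 [184. 175.] [0.5139 0.1222 0.052 ] jig 0.0511 0.1242
strap_a_press 0.78 [279. 220.] [0.5235 0.0296 0.097 ] jig 0.0214 0.036
strap_b_press 0.56 [174. 218.] [0.4897 0.1094 0.097 ] jig 0.0237 0.1226
stop_pointer 0.61 [428. 162.] [ 0.6184 -0.0892  0.026 ] jig 0.0584 -0.1115
rider_tip 0.89 [472. 164.] [ 0.6355 -0.1294  0.026 ] jig 0.0573 -0.1551
end_stop 0.69 [438. 228.] [ 0.5696 -0.1071  0.073 ] jig 0.0065 -0.1076
end_stop 0.57 [278. 220.] [0.516  0.0277 0.073 ] jig 0.0138 0.0373
channel 0.65 [234. 214.] [0.4808 0.065  0.    ] jig -0.0028 0.0859
channel 0.47 [170. 214.] [0.4512 0.1299 0.    ] jig -0.0028 0.1573
[0.53811309 0.02984889 0.23148347]
```

View pics/w1.png

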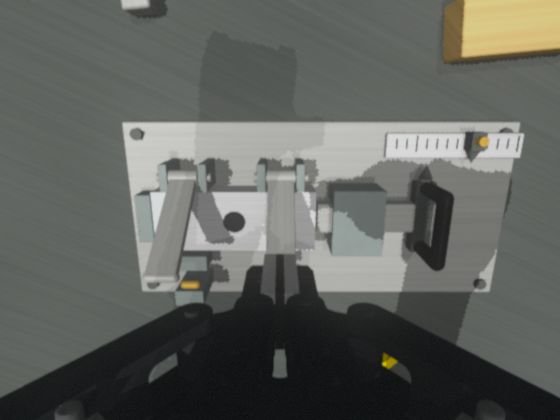

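The wrist view shows both straps open. The fingers are in line with strap a at column 280, the handle is at about (435,225), and the rider is at about (478,145).

play_rows --pt "0 0 0 0 0 0.03 1" --pt "0 0 0 0 0 0.03 1" --pt "0 0 0 0 0 0.0265 1" --pt "0 0 0 0 0 0 1" --pt "0 0 0 0 0 0 1"

```text
clock: 4.6
position: [0.5391, 0.031, 0.146]
orientation: [3.073, 0.652, 0.003]
wrist_force: [0.2, -1.1, 0.4]
finger_gap: -0.0002
gripper_force: 0.0
```

Run:
```python
from h import *
X=np.array([.91,.415]);Y=np.array([-.415,.91]);O=np.array([.519,-.012])
for i in range(4):
    ctrl.grab_frame("wrist");s=ctrl.state();p=s["position"];print(p.round(4),((p[:2]-O)@X).round(4),((p[:2]-O)@Y).round(4),s["wrist_force"])
```

```text
[0.5394 0.0311 0.1463] 0.0365 0.0308 [ 0.51580245  0.14604544 -0.21479154]
[0.5395 0.0312 0.1464] 0.0366 0.0308 [0.33661155 0.7038648  0.30940613]
[0.5394 0.0312 0.1463] 0.0365 0.0308 [-0.14465109 -0.36174495 -1.21773701]
[0.5392 0.0312 0.1461] 0.0363 0.0309 [ 0.27101205 -0.27479151  0.63276826]
```

play_rows --pt "0 0 0 -0.018 -0.0055 0.0225 1" --pt "0 0 0 -0.0165 0 0.011 1" --pt "0 0 0 -0.0135 0 0.015 1" --pt "0 0 0 -0.009 0 0.018 1" --pt "0 0 0 0 0 0 1"

```text
clock: 5.42
position: [0.4827, 0.0124, 0.0778]
orientation: [3.073, 0.652, -0.004]
wrist_force: [-0.4, -0.3, 0.7]
finger_gap: 0.0001
gripper_force: 0.0
```

play_rows --pt "0 0 0 -0.004 0 0.012 1" --pt "0 0 0 0 0 0.006 1" --pt "0 0 0 0 0 0.003 1" --pt "0 0 0 0 0 0 1" --pt "0 0 0 0 0 0 1"

```text
clock: 6.05
position: [0.4805, 0.0114, 0.0572]
orientation: [-3.073, -0.653, -0.0]
wrist_force: [0.0, 0.1, 0.3]
finger_gap: 0.0
gripper_force: 0.0
```

play_rows --pt "0 0 0 0 0 0.002 1" --pt "0 0 0 0 0 0.001 1" --pt "0 0 0 0 0 0.001 1" --pt "0 0 0 0 0 0 1" --pt "0 0 0 0 0 0 1"

```text
clock: 6.68
position: [0.4806, 0.0113, 0.0558]
orientation: [3.071, 0.653, 0.0]
wrist_force: [-6.5, -0.2, 18.6]
finger_gap: 0.0002
gripper_force: 9.6
```

Run:
```python
from h import *
f=ctrl.grab_frame("scene");c=f["color"][140:320,160:340];a=cv2.resize(c,None,fx=2.2,fy=2.2,interpolation=cv2.INTER_CUBIC)
f=ctrl.grab_frame("wrist");b=cv2.resize(f["color"],(528,396))[:, :400]
cv2.imwrite("pics/s2.png",np.hstack([a,b])[:,:,::-1])
print(ctrl.state()["position"],ctrl.state()["wrist_force"])
```

```text
[0.48057644 0.01135442 0.05581791] [-6.12505657 -0.484842   18.30540967]
```

View pics/s2.png

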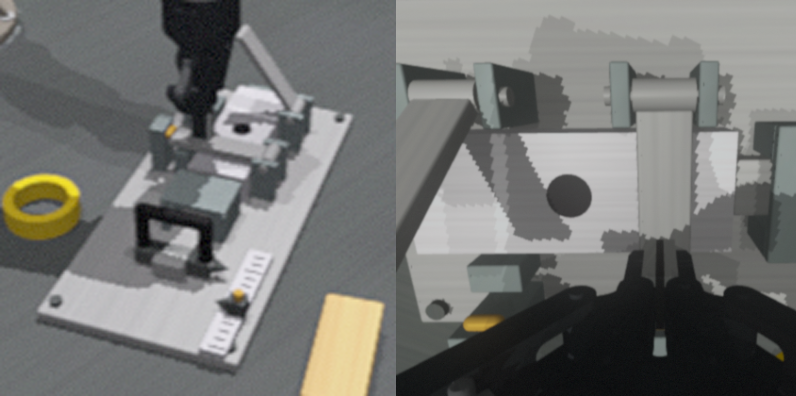

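Strap a is level and carried 18 N without moving, so it is shut. Strap b is still open.

play_rows --pt "0 0 0 0 0 -0.05 1" --pt "0 0 0 0.012 0 -0.05 1" --pt "0 0 0 0.05 0 -0.004 1" --pt "0 0 0 0 -0.045 0 1" --pt "0 0 0 0 -0.044 0 1"

```text
clock: 7.4
position: [0.5008, 0.1191, 0.1568]
orientation: [-3.072, -0.651, 0.0]
wrist_force: [0.1, -0.3, -0.4]
finger_gap: 0.0002
gripper_force: 0.0
```

play_rows --pt "0 0 0 0 0 0 1" --pt "0 0 0 0 0 0.012 1" --pt "0 0 0 0 0 0 1" --pt "0 0 0 0 0 0 1" --pt "0 0 0 0 0 0 1"

```text
clock: 8.02
position: [0.5012, 0.1172, 0.1454]
orientation: [3.073, 0.651, 0.001]
wrist_force: [0.3, -1.1, 0.9]
finger_gap: -0.0
gripper_force: 0.0
```

Run:
```python
from h import *
X=np.array([.91,.415]);Y=np.array([-.415,.91]);O=np.array([.519,-.012])
s=ctrl.state();p=s["position"];print(p.round(4),((p[:2]-O)@X).round(4),((p[:2]-O)@Y).round(4),s["wrist_force"])
```

```text
[0.5012 0.1172 0.1454] 0.0374 0.1249 [ 0.30888195 -1.14818035  0.92706121]
```

Same arc for strap b.

play_rows --pt "0 0 0 -0.019 -0.001 0.022 1" --pt "0 0 0 -0.0165 0 0.011 1" --pt "0 0 0 -0.0135 0 0.015 1" --pt "0 0 0 -0.009 0 0.018 1" --pt "0 0 0 0 0 0 1"

```text
clock: 8.65
position: [0.446, 0.0943, 0.0785]
orientation: [3.073, 0.652, -0.005]
wrist_force: [0.6, -0.9, 0.4]
finger_gap: -0.0002
gripper_force: 0.0
```

play_rows --pt "0 0 0 -0.004 0 0.012 1" --pt "0 0 0 0 0 0.006 1" --pt "0 0 0 0 0 0.003 1" --pt "0 0 0 0 0 0.002 1" --pt "0 0 0 0 0 0.002 1"

```text
clock: 9.28
position: [0.4438, 0.0934, 0.0557]
orientation: [3.072, 0.652, -0.001]
wrist_force: [-7.7, -3.7, 26.7]
finger_gap: -0.0002
gripper_force: 13.1
```

play_rows --pt "0 0 0 0 0 0 1" --pt "0 0 0 0 0 0 1" --pt "0 0 0 0 0 0 1" --pt "0 0 0 0 0 0 1" --pt "0 0 0 0 0 0 1"

```text
clock: 9.9
position: [0.4438, 0.0934, 0.0558]
orientation: [3.072, 0.652, -0.001]
wrist_force: [-5.9, -3.0, 15.6]
finger_gap: 0.0001
gripper_force: 7.8
```

play_rows --pt "0 0 0 0 0 -0.05 1" --pt "0 0 0 0 0.02 -0.05 1" --pt "0 0 0 0.01 0.045 -0.01 0" --pt "0 0 0 0.01 0.045 0 0" --pt "0 0 0 0.01 0.045 0 0"

```text
clock: 10.52
position: [0.5354, -0.037, 0.1644]
orientation: [3.073, 0.653, 0.002]
wrist_force: [0.1, 0.1, -0.4]
finger_gap: 0.0426
gripper_force: 0.0
```

play_rows --pt "0 0 0 0 0.045 0 0" --pt "0 0 0 0 0.035 0 0" --pt "0 0 0 0 0 0 0" --pt "0 0 0 0 0 0 0" --pt "0 0 0 0 0 0 0"

```text
clock: 11.15
position: [0.5665, -0.1069, 0.1643]
orientation: [-3.071, -0.657, -0.0]
wrist_force: [0.1, -0.0, -0.7]
finger_gap: 0.0424
gripper_force: 0.0
```

```bash
cat > look.py <<'E'
import sys
from h import *
X=np.array([.91,.415]);Y=np.array([-.415,.91]);O=np.array([.519,-.012])
J=lambda p:(round((p[:2]-O)@X,4),round((p[:2]-O)@Y,4))
s=ctrl.state();p=s["position"];print(p.round(4),J(p),s["orientation"].round(3),s["finger_gap"],s["wrist_force"])
for k in range(2):
  for c in("wrist","top","scene"):
    f=ctrl.grab_frame(c)
    if k==0: cv2.imwrite(f"pics/{sys.argv[1]}_{c}.png",f["color"][:,:,::-1])
    for n,z in dict(stop_pointer=.026,rider_tip=.026,end_stop=.073,strap_a_press=.056,strap_b_press=.056).items():
      if k and n[0:5]=="strap":continue
      for q in ctrl.spot_point(c,n)[:1]:print(c,n,round(q["conf"],2),np.round(q["at"],1),J(atz(f,q["at"],z)))
E
python3 look.py h1
```

```text
[ 0.5665 -0.1069  0.1643] (np.float64(0.0038), np.float64(-0.1061)) [-3.071 -0.657 -0.   ] 0.04242186833294353 [ 0.06929297 -0.0113904  -0.69956007]
wrist stop_pointer 0.7 [284.7 131.7] (np.float64(0.0578), np.float64(-0.1102))
wrist rider_tip 0.59 [341.3 130.6] (np.float64(0.0584), np.float64(-0.1544))
wrist end_stop 0.89 [283.3 214.1] (np.float64(0.0048), np.float64(-0.1085))
wrist strap_a_press 0.59 [ 90.2 213.9] (np.float64(0.0007), np.float64(0.0352))
wrist strap_b_press 0.3 [250.5 341.9] (np.float64(-0.1113), np.float64(-0.081))
top end_stop 0.71 [325.9 218.2] (np.float64(0.0011), np.float64(-0.1058))
top strap_a_press 0.66 [261.7 254.1] (np.float64(-0.0072), np.float64(0.0289))
top strap_b_press 0.75 [210.3 272.9] (np.float64(0.0015), np.float64(0.1291))
scene stop_pointer 0.63 [265.1 266.7] (np.float64(0.0641), np.float64(-0.1227))
scene rider_tip 0.68 [257.8 274.8] (np.float64(0.0583), np.float64(-0.1492))
scene end_stop 0.67 [236.8 238.5] (np.float64(0.0002), np.float64(-0.1118))
scene strap_a_press 0.65 [259.3 207.7] (np.float64(-0.0011), np.float64(0.023))
scene strap_b_press 0.65 [276. 187.] (np.float64(0.0078), np.float64(0.1146))
wrist stop_pointer 0.7 [283.9 129.2] (np.float64(0.059), np.float64(-0.1119))
wrist rider_tip 0.96 [337.6 131.4] (np.float64(0.0569), np.float64(-0.1538))
wrist end_stop 0.73 [282.  214.1] (np.float64(0.004), np.float64(-0.1097))
top end_stop 0.7 [326.8 217.5] (np.float64(0.0016), np.float64(-0.1079))
scene stop_pointer 0.76 [263.3 264.3] (np.float64(0.0584), np.float64(-0.1173))
scene rider_tip 0.4 [257.2 273.2] (np.float64(0.0556), np.float64(-0.1454))
scene end_stop 0.91 [237.7 238.9] (np.float64(0.0024), np.float64(-0.1123))
```

View pics/h1_wrist.png

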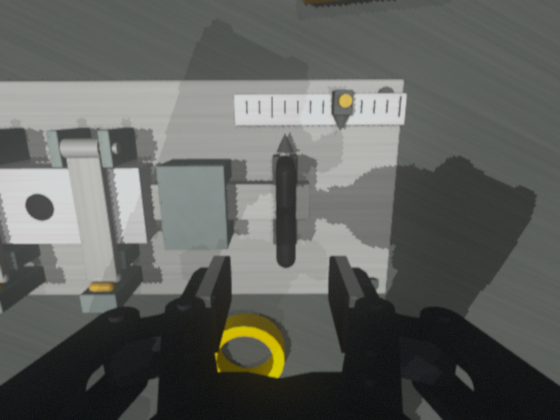

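Wrist view: the pointer apex is at about (286,133) and the rider tip at (340,128). The handle bar lies between the open fingers, and strap a is shut under its catch. Next I lower onto the handle and grip it.

play_rows --pt "0 0 0 0 0.003 0.03 0" --pt "0 0 0 0 0 0.03 0" --pt "0 0 0 0 0 0.03 0" --pt "0 0 0 0 0 0.02 0" --pt "0 0 0 0 0 0 0"

```text
clock: 13.28
position: [0.5662, -0.1116, 0.0526]
orientation: [-3.071, -0.653, 0.006]
wrist_force: [0.1, -0.1, 0.7]
finger_gap: 0.0424
gripper_force: 0.0
```

play_rows --pt "0 0 0 0 0 0 1" --pt "0 0 0 0 0 0 1" --pt "0 0 0 0 0 0 1" --pt "0 0 0 0 0 0 1" --pt "0 0 0 0 0 0 1"

```text
clock: 13.9
position: [0.5685, -0.1107, 0.0558]
orientation: [-3.072, -0.654, -0.003]
wrist_force: [-2.5, 2.2, 5.3]
finger_gap: 0.0122
gripper_force: 58.7
```

```bash
python3 look.py h2 | grep -v strap
```

```text
[ 0.5685 -0.1107  0.0558] (np.float64(0.0041), np.float64(-0.1103)) [-3.072e+00 -6.540e-01 -3.000e-03] 0.01216901453657606 [-2.4720981   2.15934571  5.28400387]
wrist stop_pointer 0.66 [278.1 147.1] (np.float64(0.0575), np.float64(-0.1099))
wrist rider_tip 0.87 [368.2 142.9] (np.float64(0.0592), np.float64(-0.1534))
wrist end_stop 0.65 [277.7 296.3] (np.float64(0.0035), np.float64(-0.1094))
top stop_pointer 0.15 [205.3 248.8] (np.float64(0.0508), np.float64(0.123))
top end_stop 0.52 [329.1 218.4] (np.float64(-0.0017), np.float64(-0.111))
scene stop_pointer 0.7 [259.4 264.4] (np.float64(0.0511), np.float64(-0.1202))
scene rider_tip 0.56 [256.5 235.2] (np.float64(0.0136), np.float64(-0.0354))
scene end_stop 0.78 [239.5 237.3] (np.float64(0.0039), np.float64(-0.1065))
wrist stop_pointer 0.79 [279.  146.3] (np.float64(0.0579), np.float64(-0.1103))
wrist rider_tip 0.74 [370.7 144.8] (np.float64(0.0582), np.float64(-0.1547))
wrist end_stop 0.74 [277.4 295.2] (np.float64(0.004), np.float64(-0.1092))
top end_stop 0.89 [329.  215.4] (np.float64(0.0034), np.float64(-0.1133))
scene stop_pointer 0.63 [263.8 263.1] (np.float64(0.0581), np.float64(-0.1136))
scene rider_tip 0.6 [254.1 272.8] (np.float64(0.0495), np.float64(-0.1464))
scene end_stop 0.78 [235.4 238.5] (np.float64(-0.0024), np.float64(-0.1127))
```

play_rows --pt "0 0 0 0 0.01 0 1" --pt "0 0 0 0 0.01 0 1" --pt "0 0 0 0 0.01 0 1" --pt "0 0 0 0 0.01 0 1" --pt "0 0 0 0 0.002 0 1"

```text
clock: 16.02
position: [0.5846, -0.1461, 0.0558]
orientation: [-3.067, -0.655, 0.001]
wrist_force: [-4.9, 7.2, 9.2]
finger_gap: 0.0119
gripper_force: 59.2
```

play_rows --pt "0 0 0 0 0 0 1" --pt "0 0 0 0 0 0 1" --pt "0 0 0 0 0 0 1" --pt "0 0 0 0 0 0 1" --pt "0 0 0 0 0 0 1"

```text
clock: 16.65
position: [0.5841, -0.1451, 0.0558]
orientation: [-3.066, -0.656, 0.002]
wrist_force: [-6.0, 6.4, 8.6]
finger_gap: 0.0119
gripper_force: 59.2
```

```bash
python3 look.py h3 | grep -v strap; python3 -c "
import cv2
a=cv2.imread('pics/h3_wrist.png')[90:210,200:360];cv2.imwrite('pics/h3c.png',cv2.resize(a,None,fx=5,fy=5,interpolation=cv2.INTER_CUBIC))"
```

```text
[ 0.5841 -0.1451  0.0558] (np.float64(0.004), np.float64(-0.1482)) [-3.066e+00 -6.560e-01  2.000e-03] 0.011891210895299114 [-5.9989437   6.39915324  8.62495513]
wrist stop_pointer 0.74 [279.5 148. ] (np.float64(0.057), np.float64(-0.1482))
wrist rider_tip 0.59 [294.  147.1] (np.float64(0.0574), np.float64(-0.1552))
wrist end_stop 0.69 [ 36.5 235.8] (np.float64(0.0295), np.float64(-0.056))
top rider_tip 0.68 [330.4 187.5] (np.float64(0.0571), np.float64(-0.1477))
top end_stop 0.76 [345.5 206.7] (np.float64(0.0051), np.float64(-0.148))
scene stop_pointer 0.87 [257.8 279.4] (np.float64(0.0627), np.float64(-0.1612))
scene rider_tip 0.7 [253.7 273.5] (np.float64(0.0494), np.float64(-0.1485))
scene end_stop 0.7 [228.3 251.2] (np.float64(-0.0008), np.float64(-0.1527))
wrist stop_pointer 0.92 [278.4 146.6] (np.float64(0.0576), np.float64(-0.1477))
wrist rider_tip 0.75 [291.1 144. ] (np.float64(0.0588), np.float64(-0.1538))
wrist end_stop 0.65 [278.7 296.4] (np.float64(0.0034), np.float64(-0.1478))
top rider_tip 0.66 [332.4 185.5] (np.float64(0.0591), np.float64(-0.1531))
top end_stop 0.8 [347.7 209. ] (np.float64(-0.0005), np.float64(-0.1498))
scene stop_pointer 0.76 [257.8 277.1] (np.float64(0.0605), np.float64(-0.1552))
scene rider_tip 0.57 [259.1 273.4] (np.float64(0.0593), np.float64(-0.1447))
scene end_stop 0.87 [231.1 250.8] (np.float64(0.0038), np.float64(-0.1498))
```

View pics/h3c.png

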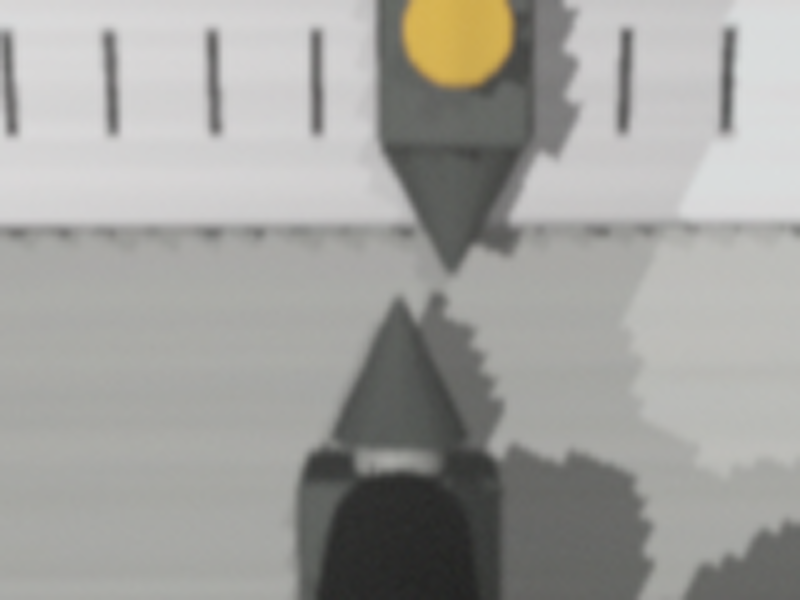

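The tips show the pointer at about (279.8,149) and the rider at about (290,144.6), so about 5 mm is left to pull.

play_rows --pt "0 0 0 0 0.0025 0 1" --pt "0 0 0 0 0.0025 0 1" --pt "0 0 0 0 0 0 1" --pt "0 0 0 0 0 0 1" --pt "0 0 0 0 0 0 1"

```text
clock: 18.77
position: [0.5861, -0.1494, 0.0558]
orientation: [-3.066, -0.657, 0.002]
wrist_force: [-7.1, 6.1, 9.5]
finger_gap: 0.0122
gripper_force: 59.2
```

```bash
python3 look.py h4 | grep wrist; python3 -c "
from h import *
X=np.array([.91,.415,0]);f=ctrl.grab_frame('wrist');p=atz(f,(290,146),.026);print(proj(f,p+.01*X)-proj(f,p), (proj(f,p+.001*np.array([.415,-.91,0]))-proj(f,p)))
s=ctrl.state();print(s['position'],s['wrist_force'])
a=cv2.imread('pics/h4_wrist.png')[90:210,200:360];cv2.imwrite('pics/h4c.png',cv2.resize(a,None,fx=5,fy=5,interpolation=cv2.INTER_CUBIC))"
```

```text
wrist stop_pointer 0.9 [278.3 148.6] (np.float64(0.0567), np.float64(-0.1522))
wrist rider_tip 0.77 [280.7 143.9] (np.float64(0.0589), np.float64(-0.1534))
wrist end_stop 0.81 [279.  293.2] (np.float64(0.0048), np.float64(-0.1526))
wrist stop_pointer 0.85 [279.1 146.8] (np.float64(0.0575), np.float64(-0.1526))
wrist rider_tip 0.86 [284.9 143.9] (np.float64(0.0589), np.float64(-0.1554))
wrist end_stop 0.62 [277.6 295.1] (np.float64(0.004), np.float64(-0.152))
[  0.04592687 -21.24845253] [ 2.06724185 -0.01160922]
[ 0.58605666 -0.14937043  0.05577984] [-5.49961336  7.16674613  9.09877452]
```

View pics/h4c.png

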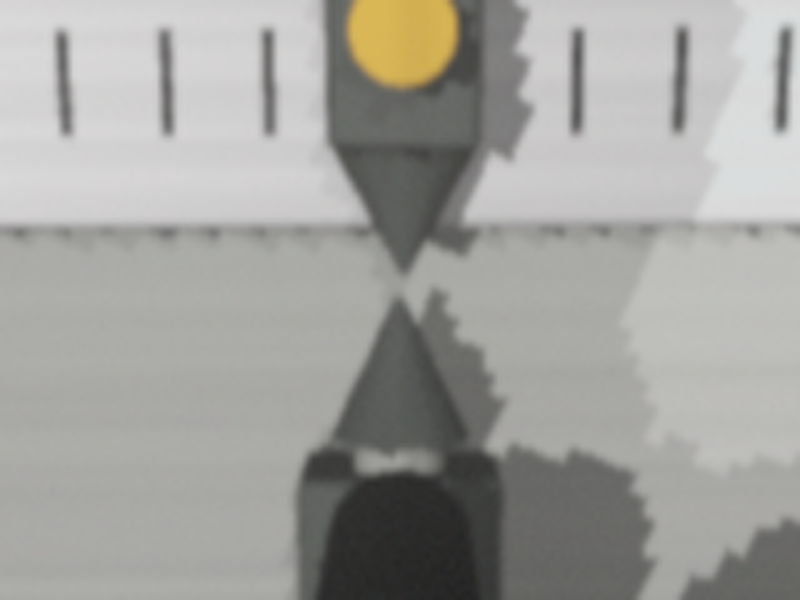

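There is about 1 px (0.5 mm) left to pull.

play_rows --pt "0 0 0 0 0.0006 0 1" --pt "0 0 0 0 0 0 1" --pt "0 0 0 0 0 0 1" --pt "0 0 0 0 0 0 1" --pt "0 0 0 0 0 0 1"

```text
clock: 20.95
position: [0.5863, -0.1499, 0.0558]
orientation: [-3.066, -0.657, 0.002]
wrist_force: [-5.9, 7.0, 10.0]
finger_gap: 0.0123
gripper_force: 59.2
```

```bash
python3 -c "
from h import *
f=ctrl.grab_frame('wrist')['color'];a=cv2.resize(f[110:180,240:320],(400,350),interpolation=cv2.INTER_CUBIC)
g=ctrl.grab_frame('scene')['color'];b=cv2.resize(g[150:290,175:335],(400,350),interpolation=cv2.INTER_CUBIC)
cv2.imwrite('pics/f.png',np.hstack([a,b])[:,:,::-1]);s=ctrl.state();print(s['clock'],s['position'],s['wrist_force'])"
```

```text
21.05 [ 0.58628643 -0.14987055  0.05579006] [-6.53210437  6.67378565  8.72979066]
```

View pics/f.png

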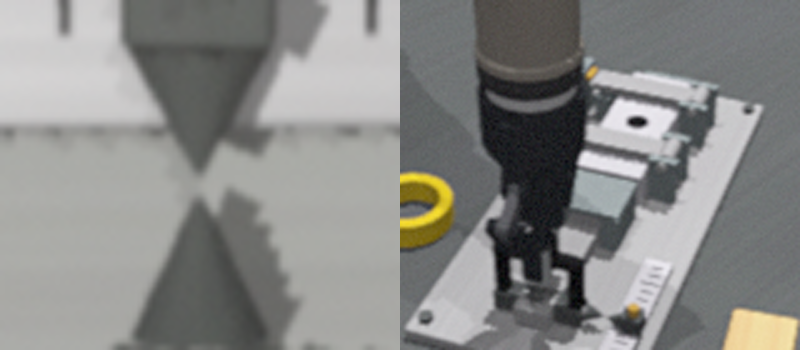

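The two tips line up at crop column 198, and both straps are level and shut. The handle is still held.

```bash
python3 -c "
from plant import ctrl
print(ctrl.sign_off())"
```

```text
the job is handed in; nothing more can be done
None
```

I pressed both straps down until they stayed shut, pulled the end stop until its pointer lined up with the rider's tip in the last wrist picture, and handed the job in at about 21 s with the handle still held against the spring.

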